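# Press a check block into the corner of a tester's clamping platform

## Task

Set the white check block up for clamping on the round platform: stand the thicker of the two aluminium spacer bars along the inside of the side fence, and stand the block on the platform beside it, long side along the spacer, in the corner between the spacer and the back fence. Push it home with steady hand pressure, not ramming it, so that it bears on the back fence and, through the spacer, on the side fence at the same time, and finish while still holding it pressed against both, with the gripper on the block, so that I can do up the clamp screws. Leave the thin spacer and the other things on the bench where they are.

Things in the scene. Friction and masses are not known exactly. Their poses are not given: they have to be found in the camera images.
- platform: Round steel clamping platform of a compression tester, fixed to the bench: stepped dark base 240 mm across, steel disc 210 mm across, flat top 60 mm above the bench. Origin: centre of its underside. x points square at the back fence (away from the robot, give or take 30 degrees), y square at the side fence (to the robot's left), z up.
- corner (a point): Inside corner of the L of the two fences, at platform-top height, 30 mm in x and 38 mm in y from the platform's centre, axes parallel to the platform's. Back fence's face: plane x = 0; side fence's face: plane y = 0; the work goes on the negative side of both. With the thick spacer in place the seated block is centred on the platform.
- back_fence: Steel fence bar screwed on the platform's far side, 12 mm thick, 90 mm long along y, 25 mm high over the platform top. Origin: centre of its underside. Fixed to the platform; its working face looks to the platform's -x.
- side_fence: Steel fence bar screwed on the platform's left side, 12 mm thick, 75 mm long along x, 25 mm high over the platform top. Origin: centre of its underside. Fixed to the platform; its working face looks to the platform's -y. The two fences form an L.
- screw_x (a point): Tip of the retracted clamp screw opposite the back fence, 13 mm over the platform top, 62 mm from the platform's centre towards its -x; the screw points to +x. Behind the tip by 14 mm is its bracket, 26 mm wide, 24 mm high over the platform top; screw and knob reach out to 116 mm from the centre. Not used in this job.
- screw_y (a point): The same for the clamp screw opposite the side fence: tip 52 mm from the platform's centre towards its -y, pointing to +y; bracket 14 mm behind the tip, 26 mm wide, 24 mm high. Not used in this job.
- block: White acetal check block, rigid, 60 mm long (its x), 40 mm wide (its y), 60 mm tall (its z), about 0.2 kg (0.14 to 0.28). Loose, standing upright on the bench. Origin: centre of its underside. Dry friction on the platform, spacer and fences is considerable (coefficient up to about 1), so a push along a face it already bears on can stall before the other stop is reached.
- thick_spacer: The thicker aluminium spacer bar, 60 mm long (its x), 18 mm thick (its y), 40 mm tall (its z), about 0.12 kg. Loose, standing on the bench on its long narrow edge. Origin: centre of its underside. It stands 15 mm taller than the fences.
- thin_spacer: The thinner aluminium spacer bar, 60 mm long (x), 9 mm thick (y), 40 mm tall (z), loose. Origin: centre of its underside. Not needed for this block; stays where it is.
- jar: Amber sample jar with a white cap, 54 mm across, 75 mm tall. Origin: centre of its underside. Stays where it is.
- probe: Steel compression probe standing on its 50 mm disc, thin shaft up, 85 mm tall. Origin: centre of its underside. Stays where it is.
- weight: Steel check weight with a knob, 38 mm across, 64 mm tall. Origin: centre of its underside. Stays where it is.
Mind the look-alikes: they are no part of the job. What is shaped like the block but black or yellow is not meant. What is shaped like the thick_spacer but pink is not meant.

How it is judged (in metres and radians):
At the end, for the whole second after the job is handed in: For the last second gripper on block, block on back fence, block on thick spacer, spacer on side fence each press over 1 N; both stand on the platform, upright and square to 0.06 rad, at rest, within 3 mm of seated; spacer centre 27 to 60 mm from the back fence (contact force between block and back_fence above 1 N and contact force between block and thick_spacer above 1 N and contact force between thick_spacer and side_fence above 1 N and contact force between the fingers and block above 1 N and x of block in the frame of corner between -0.0335 and -0.027 m and y of block in the frame of corner between -0.0415 and -0.0345 m and z of block in the frame of corner between -0.003 and 0.004 m and angle between the x axis of each of block, thick_spacer and the x axis of platform, either way round below 0.06 rad and angle between each of block, thick_spacer's own z axis and vertical below 0.06 rad and y of thick_spacer in the frame of corner between -0.012 and -0.006 m and x of thick_spacer in the frame of corner between -0.06 and -0.027 m and z of thick_spacer in the frame of corner between -0.003 and 0.004 m and linear speed of each of block, thick_spacer below 0.01 m/s); the arm keeps its last pose, push and grip.
It fails at once if the thin spacer on the bench was moved more than 25 mm or knocked over (distance of thin_spacer from where it was at the start of the episode above 0.025 m or angle between thin_spacer's own z axis and vertical above 0.4 rad).
It fails at once if the jar on the bench was moved more than 25 mm or knocked over (distance of jar from where it was at the start of the episode above 0.025 m or angle between jar's own z axis and vertical above 0.4 rad).
It fails at once if the probe on the bench was moved more than 25 mm or knocked over (distance of probe from where it was at the start of the episode above 0.025 m or angle between probe's own z axis and vertical above 0.4 rad).
It fails at once if the weight on the bench was moved more than 25 mm or knocked over (distance of weight from where it was at the start of the episode above 0.025 m or angle between weight's own z axis and vertical above 0.4 rad).
It fails at once if a fence was rammed with more than 80 N (contact force between anything else and back_fence above 80 N or contact force between anything else and side_fence above 80 N).
It also fails if it takes over 70 s, if anything falls off the work surface, if the arm or the gripper's body presses on something with over 40 N, if the wrist force passes 120 N, or if a joint passes its speed limit or range.

## Robot

A 6-joint arm with a two-finger parallel gripper is mounted at the origin on the work surface. World frame = base frame: x ahead of the robot, y to its left, z up, the work surface at z = 0. Lengths are in m, angles in degrees, forces in N, time in s.
With the tool pointing down it reaches from about 0.325 to 0.775 m from the base axis. Payload 5.5 kg.
Tool frame: the origin (TCP) lies at the centre of the arm's flange, where the gripper is bolted on; the fingertips stand 182 mm ahead of it and the grasp point (between the pads) lies 163 mm ahead of it; z points along the fingers, y is the direction in which the jaws open and shut (so a half turn about z gives the same grasp; the last joint's range is limited). The gripper opens to 88 mm and grips with 3 to 60 N. Pads are 20 mm wide; open, the fingers measure 115 mm over their backs; the gripper's body (75 mm by 178 mm) begins 61 mm behind the grasp point.
Start: joints at [70.72, 5.22, 70.514, -0, 104.267, -3.249], TCP at [0.166, 0.577, 0.405] pointing down, gripper open.
Joint ranges: [-164.24, 164.24], [-49.07, 125.15], [9.68, 141.18], [-86.29, 266.29], [3.28, 154.24], [-151.56, 151.56]. Speed limits (degrees/s): [147.25, 147.25, 172.46, 180, 180, 180].

## Interface

Orientations are given as [roll, pitch, yaw] about the fixed x, y, z axes, in that order (R = Rz(yaw) Ry(pitch) Rx(roll)).
In Python, from station import r gives the robot as it stands. The module is installed in compiled form; this text tells all that it offers. Calls block until the motion is done:
- r.reach(position, orientation): joint-space move of the TCP to a pose.
- r.servo_line(position, rotation=None, speed=0.15): straight line of the TCP; rotation=None keeps the orientation; speed is the mean speed in m/s.
- r.move_joints(angles): joint-space move.
- r.let_go() and r.grab(squeeze=None): open the fingers fully, or close them until they stop; squeeze is the grip in N (None keeps the last).
- r.wait(seconds).
- r.inverse_kinematics(position, orientation): joint angles nearest the present ones, or None.
- r.sense(): the state.
- r.snapshot(name): name is "side" or "top"; returns a dict with "frame" (420x560x3 uint8, red, green, blue), "fx", "fy", "cx", "cy" (pixels), "R" (3x3) and "t" (3): a world point X has camera coordinates R X + t. Camera axes: x right, y down, z forward; pixel columns grow to the right and rows downward; lengths in m; the calibration is good to about 2 mm. A picture is of the moment at which its call begins. There is no depth.
A pose or a line that the arm cannot do raises r.IKError and nothing moves.
- r.hand_in(): hands the job in, once; it reports no verdict.
The state is a dict: "clock": time; "joints": joint angles; "joint_vel": joint speeds; "joint_torque": joint torques, N m; "tcp_pos": TCP position; "orientation": TCP orientation; "contact_force": force on the tool from outside, world axes, zero at the start; "torque": the same for the moment, N m; "opening": finger opening in m.
Only numpy, scipy, OpenCV 4.12 (cv2) and the standard library are available. Lean on these libraries where they do the work, as an engineer would, in place of code of your own. Each camera call takes 0.05 s, during which the arm holds its last target. There are 200 camera calls.

## Working session

There is one attempt and no reset: what is moved stays moved. The work goes in short steps, each a Python script; the robot and the scene stay as the last script left them, time stands still between calls to the robot, and variables do not carry over. Pictures are saved under pics/ and viewed, about 8 in all and at most 12, crops included, and the job is handed in when it is done.

```bash
mkdir -p pics; python3 - <<'E'
from station import r
import cv2,numpy as np
for n in("top","side"):
    s=r.snapshot(n); cv2.imwrite(f"pics/{n}0.png",cv2.resize(s["frame"][...,::-1],None,fx=1.42,fy=1.42,interpolation=cv2.INTER_CUBIC))
    np.savez(f"{n}0.npz",**s)
    print(n,s["fx"],s["cx"],s["cy"],np.round(s["R"],3).tolist(),np.round(s["t"],3))
print(r.sense())
E
```

```text
top 439.7534342857035 281.6839995343677 215.2495005254183 [[0.066, -0.998, 0.007], [-0.977, -0.066, -0.201], [0.201, 0.007, -0.98]] [-0.022  0.593  0.966]
side 417.6351406847529 277.818485840176 208.25405401847473 [[-0.953, -0.302, -0.021], [-0.185, 0.635, -0.751], [0.24, -0.711, -0.661]] [0.564 0.162 0.857]
{'clock': 0.1, 'joints': array([ 7.07208534e+01,  5.25765105e+00,  7.05756200e+01,  1.51954378e-03,
        1.04263811e+02, -3.24681807e+00]), 'joint_vel': array([-0.02992949, -0.14806488, -0.2178081 , -0.0333105 ,  0.01926087,
       -0.11908933]), 'joint_torque': array([ 4.04538674e-03, -4.47854805e+01, -4.07571638e+01,  7.01717078e-02,
        2.83109205e-02, -8.81798928e-05]), 'tcp_pos': array([0.16570466, 0.5767209 , 0.4036253 ]), 'orientation': array([-1.79903157e+02, -6.96942282e-03,  1.63968039e+02]), 'contact_force': array([-0.6585093 ,  0.15622102, -0.37503146]), 'torque': array([ 0.03386557,  0.03122207, -0.00299929]), 'opening': 0.08786892874646222}
```

View pics/top0.png

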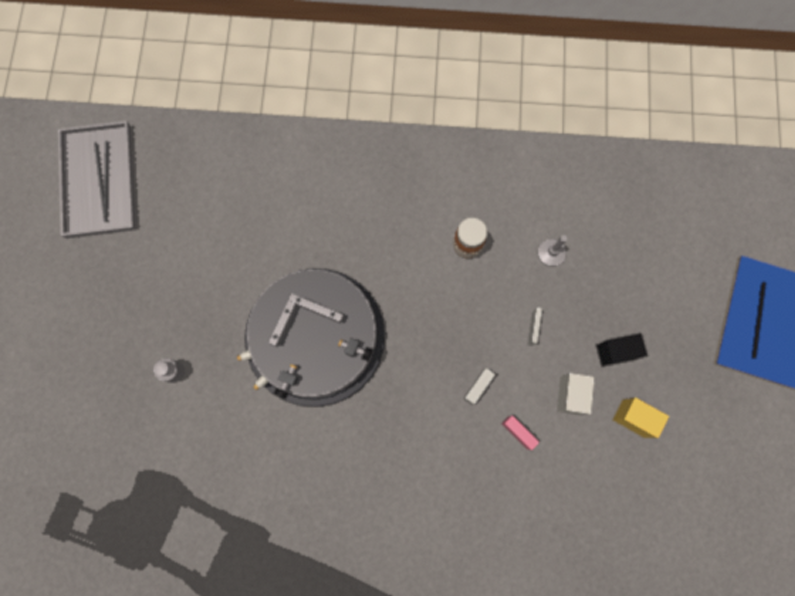

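View pics/side0.png

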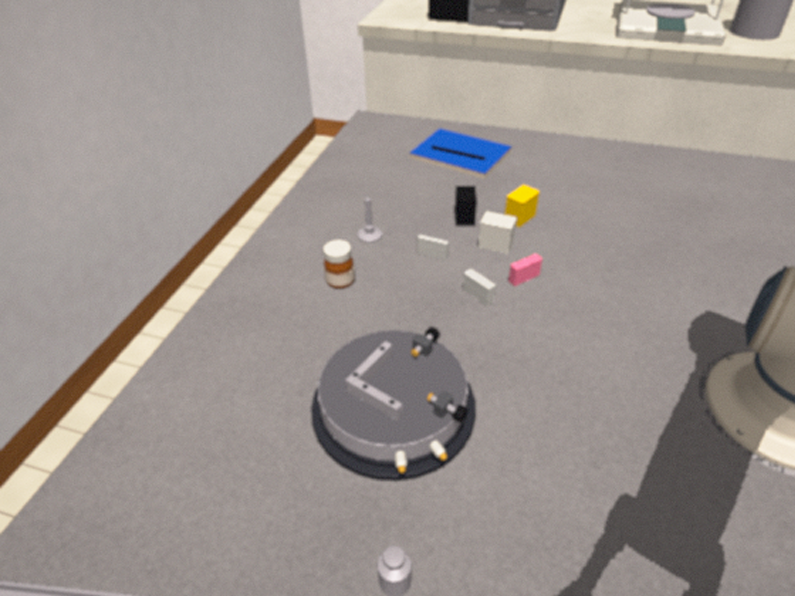

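Top view (1.42× pixels) shows the block at (580,393), the thick spacer at (481,386), the thin one at (537,325) and the inner fence corner at about (297,305). Next I'll enlarge both regions.

```bash
python3 - <<'E'
import cv2,numpy as np
f=np.load("top0.npz")["frame"][...,::-1]
a=f[185:290,168:276]; b=f[245:295,322:424]
cv2.imwrite("pics/cropA.png",cv2.resize(a[:70],None,fx=7,fy=7,interpolation=cv2.INTER_CUBIC))
cv2.imwrite("pics/cropB.png",cv2.resize(b,None,fx=7,fy=7,interpolation=cv2.INTER_CUBIC))
E
```

```text
(no output)
```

View pics/cropA.png

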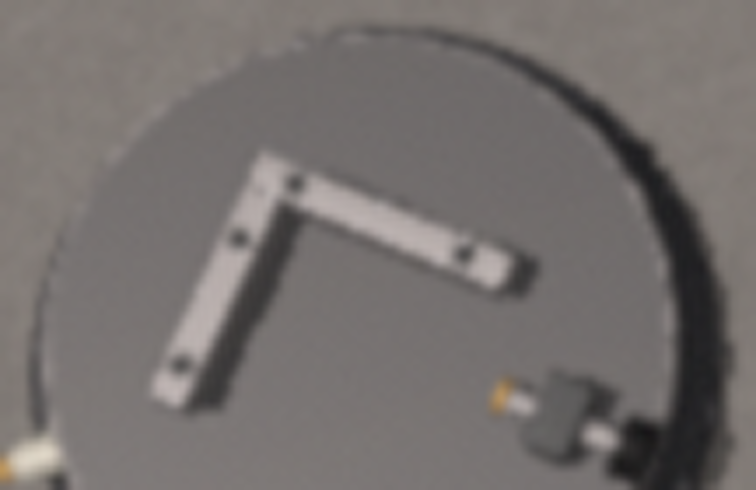

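View pics/cropB.png

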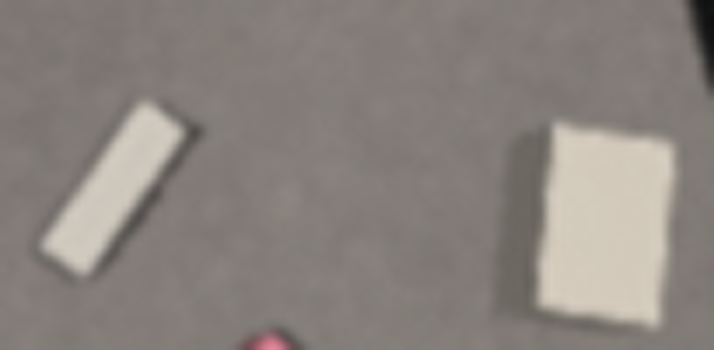

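The crops show clean edges. Back fence: inner face runs (300,205)→(497,295). Side fence: inner face runs (277,205)→(190,405). Spacer corners are (145,98), (187,132), (85,278), (40,247). Block top corners are (555,122), (675,143), (660,327), (538,305). I'll project the masks onto their top planes.

```bash
cat >meas.py <<'E'
import cv2,numpy as np
def unproj(s,uv,z):
    uv=np.atleast_2d(np.asarray(uv,float)); R,t=s["R"],s["t"]
    d=np.c_[(uv[:,0]-s["cx"])/s["fx"],(uv[:,1]-s["cy"])/s["fy"],np.ones(len(uv))]@R
    C=-R.T@t; return (C+d*((z-C[2])/d[:,2])[:,None])[:,:2]
def proj(s,X):
    c=np.atleast_2d(X)@s["R"].T+s["t"]; return c[:,:2]/c[:,2:]*[s["fx"],s["fy"]]+[s["cx"],s["cy"]]
def rect(s,box,z,thr):
    u0,v0,u1,v1=box; k=8
    g=cv2.cvtColor(s["frame"][v0:v1,u0:u1],cv2.COLOR_RGB2GRAY)
    g=cv2.resize(g,None,fx=k,fy=k,interpolation=cv2.INTER_CUBIC)
    cs,_=cv2.findContours((g>thr).astype(np.uint8),cv2.RETR_EXTERNAL,cv2.CHAIN_APPROX_NONE)
    c=max(cs,key=cv2.contourArea)[:,0]
    w=unproj(s,(c+.5)/k-.5+[u0,v0],z)
    (c,(a,b),an)=cv2.minAreaRect((w*1000).astype(np.float32))
    if a<b: a,b,an=b,a,an+90
    return np.array(c)/1000,a,b,(an+90)%180-90,w
E
python3 - <<'E'
from meas import *
s=dict(np.load("top0.npz")); print("cam",-s["R"].T@s["t"])
for n,box,z in(("block",(385,255,424,297),.06),("thick",(324,252,353,290),.04),("thin",(368,210,390,248),.04)):
    for thr in(150,165,180):
        c,a,b,an,w=rect(s,box,z,thr); print(n,thr,c.round(4),round(a,1),round(b,1),round(an,1))
A=lambda p:np.array(p)/7.+[168-.43,185-.43]
P=lambda p,z=.085:unproj(s,A(p),z)
bi=P([(300,205),(400,250),(495,293)]);si=P([(278,232),(240,310),(192,403)]);bo=P([(285,160),(400,208),(520,258)]);so=P([(250,178),(200,280),(153,388)])
from scipy.optimize import least_squares
def f(p):
    x=np.array([np.cos(p[2]),np.sin(p[2])]);y=np.array([-x[1],x[0]]);o=p[:2]
    return np.r_[(bi-o)@x,(bo-o)@x-.012,(si-o)@y,(so-o)@y-.012]
q=least_squares(f,[.5,.1,-.4]).x; print("corner",q[:2],np.degrees(q[2]),(f(q)*1000).round(1))
x=np.array([np.cos(q[2]),np.sin(q[2])]);y=np.array([-x[1],x[0]])
print("platform ctr from fences",q[:2]-.03*x-.038*y)
# disc edge (top z=.06)
e=P([(370,30),(150,130),(60,230),(42,330),(670,290),(640,190)],.06)
h=least_squares(lambda p:np.hypot(*(e-p[:2]).T)-.105,[.5,.1]); print("disc",h.x,(h.fun*1000).round(1))
E
```

```text
cam [0.38709259 0.01130742 1.06567561]
block 150 [ 0.4705 -0.2785] 61.5 41.8 -5.2
block 165 [ 0.4705 -0.2784] 60.0 40.4 -5.0
block 180 [ 0.4704 -0.2783] 58.6 39.0 -4.9
thick 150 [ 0.4733 -0.1205] 61.0 18.5 -31.9
thick 165 [ 0.4733 -0.1205] 59.4 17.2 -31.9
thick 180 [ 0.4733 -0.1206] 57.9 15.9 -31.9
thin 150 [ 0.5811 -0.2107] 60.8 9.8 -7.1
thin 165 [ 0.5812 -0.2107] 58.9 8.4 -6.8
thin 180 [ 0.5812 -0.2107] 56.8 7.1 -6.9
corner [0.58146838 0.18461663] -19.50288426076594 [ 0.3 -0.3 -1.  -0.   0.3  0.7 -2.2 -1.9 -0.8  1.8  2.2  0.8]
platform ctr from fences [0.54050318 0.15881252]
disc [0.54040671 0.16015026] [ 1.5 -3.4  2.2 -0.2 -1.   0.6]
```

```bash
cat >ov.py <<'E'
from meas import *
def wire(s,q,k,box):
    u0,v0,u1,v1=box
    im=cv2.resize(s["frame"][v0:v1,u0:u1][...,::-1],None,fx=k,fy=k,interpolation=cv2.INTER_CUBIC)
    im=cv2.convertScaleAbs(im,alpha=1.5,beta=-60)
    x=np.array([np.cos(q[2]),np.sin(q[2])]);y=np.array([-x[1],x[0]])
    def line(pts,col):
        w=np.array([np.r_[q[:2]+a*x+b*y,z] for a,b,z in pts]); p=(proj(s,w)-[u0,v0]+.5)*k
        cv2.polylines(im,[p.round().astype(int)],False,col,1,cv2.LINE_AA)
    for z,c in((.085,(0,0,255)),(.06,(0,255,0))):
        line([(0,.02,z),(0,-.08,z)],c);line([(-.08,0,z),(.02,0,z)],c)
        line([(.012,.02,z),(.012,-.08,z)],c);line([(-.08,.012,z),(.02,.012,z)],c)
    line([(-.03+.105*np.cos(t),-.038+.105*np.sin(t),.06) for t in np.linspace(0,6.3,60)],(255,255,0))
    return im
E
python3 - <<'E'
from ov import *
q=[.5815,.1846,np.radians(-19.5)]
a=wire(dict(np.load("top0.npz")),q,7,(174,190,248,250))[:420,:]
b=wire(dict(np.load("side0.npz")),q,5,(220,230,332,320))
print(a.shape,b.shape)
cv2.imwrite("pics/ov1.png",a);cv2.imwrite("pics/ov2.png",b)
E
```

```text
(420, 518, 3) (450, 560, 3)
```

View pics/ov1.png

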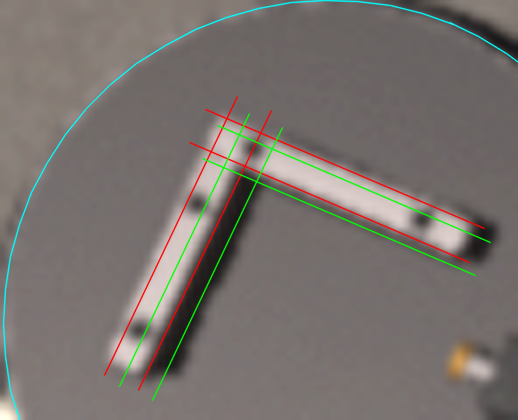

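View pics/ov2.png

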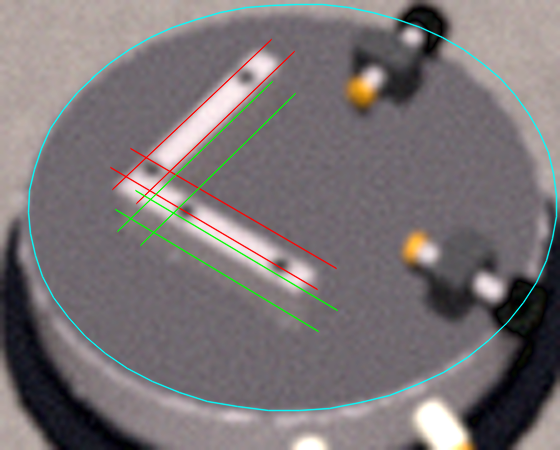

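The top-view fit holds: its bars match the red outlines. The side view has the side fence about 2.5 px further towards +y, and the disc fit gives +1.4 mm. I'll take a corner estimate of (0.582, 0.187) at −19.5° and settle the rest by contact. First, pick the thick spacer.

```bash
cat >h.py <<'E'
from station import r
import numpy as np
A=np.radians(-19.5); X=np.array([np.cos(A),np.sin(A),0]); Y=np.array([-X[1],X[0],0]); Z=np.array([0,0,1.])
C=np.array([.5823,.1870,.06])
P=lambda x,y,z:C+x*X+y*Y+z*Z
def loc(p): d=np.asarray(p)-C; return np.round(np.array([d@X,d@Y,d[2]])*1000,2)
def fl(f): return np.round([f@X,f@Y,f[2]],1)
def force(n=3):
    o=[]
    for _ in range(n): r.wait(.03); o.append(r.sense()["contact_force"])
    return np.mean(o,0)
def rep(m,f0=0):
    s=r.sense(); print(m,"t%.1f"%s["clock"],"tcp",s["tcp_pos"].round(4),"loc",loc(s["tcp_pos"]),"rpy",s["orientation"].round(2),"F",fl(force()-f0),"open %.4f"%s["opening"])
def line(p,o=None,speed=.15,fix=True):
    """straight line, then correct the static sag once; returns the command"""
    p=np.asarray(p); r.servo_line(p,o,speed=speed)
    if fix:
        r.wait(.15); e=p-r.sense()["tcp_pos"]
        p=p+np.clip(e,-.004,.004); r.servo_line(p,o,speed=.02)
    return p
def push(cmd,d,lim,f0,step=.0005,n=30,speed=.01):
    """step the command along d until the resisting force passes lim"""
    for i in range(n):
        cmd=cmd+step*d; r.servo_line(cmd,speed=speed); f=force(2)-f0
        if -(f@d)>lim: break
    print("push",i+1,"steps, F",fl(f)); return cmd
E
python3 - <<'E'
from h import *
a=np.radians(-31.9); o=[180,0,148.1]
g=np.array([.4733,-.1205,0])+.006*np.array([np.cos(a),np.sin(a),0])
r.reach(g+[0,0,.30],o); rep("above")
line(g+[0,0,.209],o); rep("down")
r.grab(30); rep("grip")
s=r.sense()["tcp_pos"]; r.servo_line(s+[0,0,.14],speed=.2); rep("lift")
E
```

```text
above t2.8 tcp [ 0.4786 -0.1231  0.3001] loc [   5.78 -326.91  240.13] rpy [1.7999e+02 1.0000e-02 1.4816e+02] F [-0.3 -0.2 -0.3] open 0.0876
down t4.1 tcp [ 0.4779 -0.1235  0.2077] loc [   5.28 -327.54  147.71] rpy [1.7999e+02 2.0000e-02 1.4810e+02] F [-0.   0.5 -0.2] open 0.0880
grip t5.3 tcp [ 0.4779 -0.1235  0.2074] loc [   5.27 -327.52  147.44] rpy [179.99   0.   148.1 ] F [ 0.6  0.3 -0.3] open 0.0178
lift t6.2 tcp [ 0.4778 -0.1235  0.3458] loc [   5.1  -327.56  285.79] rpy [-1.7997e+02 -1.3000e-01  1.4810e+02] F [-0.4  0.1 -1.4] open 0.0179
```

The opening of 17.9 mm confirms the thick bar, but the grip sits about 1.5 mm low, leaving only 0.4 mm over the fence. I'll regrip higher on the bench, without the sag "correction".

```bash
python3 - <<'E'
from h import *
s=r.sense()["tcp_pos"]; s=np.array([.4778,-.1235,.3458])
r.servo_line([.4778,-.1235,.2085],speed=.15); rep("down")
r.let_go(); r.servo_line([.4778,-.1235,.2125],speed=.05); r.wait(.2); rep("higher")
r.grab(30); rep("grip")
r.servo_line([.4778,-.1235,.35],speed=.2); r.wait(.2); rep("lift")
o=[180,0,160.5]
t=P(-.034,-.014,.29); r.reach(t,o); r.wait(.3); rep("over"); print("want",loc(t))
E
```

```text
down t7.4 tcp [ 0.4779 -0.1235  0.2087] loc [   5.25 -327.58  148.69] rpy [1.800e+02 3.000e-02 1.481e+02] F [-0.1  0.1 -1.3] open 0.0178
higher t9.1 tcp [ 0.4778 -0.1235  0.2124] loc [   5.12 -327.57  152.45] rpy [-180.    -0.   148.1] F [-0.2  0.3  0.1] open 0.0878
grip t10.3 tcp [ 0.4778 -0.1235  0.2125] loc [   5.14 -327.56  152.5 ] rpy [180.   -0.  148.1] F [-0.1  0.2 -0.5] open 0.0181
lift t11.4 tcp [ 0.4777 -0.1235  0.3482] loc [   5.   -327.57  288.24] rpy [-1.7996e+02 -1.6000e-01  1.4810e+02] F [-0.2 -0.1 -1.1] open 0.0175
over t13.0 tcp [0.5457 0.1842 0.3502] loc [-33.54 -14.83 290.16] rpy [1.8000e+02 1.0000e-02 1.6041e+02] F [-0.2 -0.3 -0.9] open 0.0176
want [-34. -14. 290.]
```

```bash
python3 - <<'E'
from h import *
t=P(-.034,-.0145,.2135); r.servo_line(t,speed=.1); r.wait(.3); f0=force(5); rep("low",f0)
c=push(t,-Z,3,f0,n=8); rep("down",f0)
c=c+.0008*Z; r.servo_line(c,speed=.02); r.wait(.2); f0=force(5)
c=push(c,Y,6,f0,n=28); rep("fence",f0)
E
```

```text
low t14.5 tcp [0.5454 0.1847 0.2736] loc [-34.   -14.49 213.57] rpy [180.    0.  160.5] F [ 0.1 -0.2  0.3] open 0.0177
push 4 steps, F [-1.1 -1.9  6.8]
down t15.9 tcp [0.5454 0.1847 0.2723] loc [-33.99 -14.51 212.34] rpy [1.7998e+02 4.0000e-02 1.6050e+02] F [-1.8 -2.1  6.7] open 0.0180
push 15 steps, F [-1.  -7.2  3.7]
fence t21.3 tcp [0.5478 0.191  0.2723] loc [-33.88  -7.8  212.33] rpy [-1.7985e+02 -2.0000e-02  1.6047e+02] F [-0.5 -7.1  4. ] open 0.0175
```

```bash
python3 - <<'E'
from h import *
c=r.sense()["tcp_pos"]+.001*Y
c=push(c,Y,14,0,n=8); rep("fence")
r.let_go(); r.wait(.2); rep("open")
s=r.sense()["tcp_pos"]; r.servo_line(s+[0,0,.09],speed=.2)
b=np.array([.4705,-.2785,0]);o=[180,0,85]
r.reach(b+[0,0,.32],o); rep("over block")
s=r.snapshot("top"); np.savez("top1.npz",**s); s2=r.snapshot("side"); np.savez("side1.npz",**s2)
from ov import *
q=[*(C+.0012*Y)[:2],A]
a=wire(s,q,6,(170,185,250,255)); b=wire(s2,q,4,(220,225,332,325))
h=max(a.shape[0],b.shape[0]); pad=lambda i:cv2.copyMakeBorder(i,0,h-i.shape[0],0,0,0)
im=np.hstack([pad(a),pad(b)]); im=cv2.resize(im,None,fx=min(1,800/im.shape[1]),fy=min(1,800/im.shape[1])); cv2.imwrite("pics/sp.png",im)
E
```

```text
push 4 steps, F [ -1.3 -14.1   9.4]
fence t22.7 tcp [0.5483 0.1918 0.2723] loc [-33.69  -6.84 212.34] rpy [-1.7962e+02 -7.0000e-02  1.6043e+02] F [ -1.9 -14.8   9.1] open 0.0176
open t24.2 tcp [0.5488 0.1938 0.2723] loc [-33.88  -4.8  212.3 ] rpy [-180.    -0.   160.5] F [ 0.3  0.  -0.4] open 0.0878
over block t26.6 tcp [ 0.471  -0.2778  0.32  ] loc [  50.2  -475.27  260.04] rpy [ 1.7999e+02 -2.0000e-02  8.5100e+01] F [-0.3  0.6 -0.3] open 0.0878
```

View pics/sp.png

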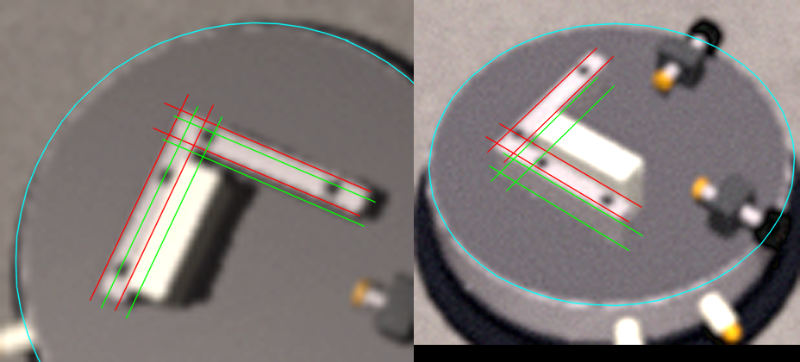

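Spacer stands on the platform against the side fence, square to it, and clear of the back fence in both views (top crop around (175,235), side crop around (595,150)). Now the block.

```bash
python3 - <<'E'
from h import *
b=np.array([.4705,-.2785,0]);o=[180,0,85]
r.servo_line(b+[0,0,.2125],o,speed=.12); r.wait(.15); rep("down")
r.grab(50); rep("grip")
s=r.sense()["tcp_pos"]; r.servo_line(s+[0,0,.16],speed=.2); rep("lift")
t=P(-.038,-.046,.31); r.reach(t,[180,0,70.5]); r.wait(.2); rep("over")
t=P(-.038,-.046,.2145); r.servo_line(t,[180,0,70.5],speed=.1); r.wait(.3); f0=force(5); rep("low",f0)
c=push(t,-Z,4,f0,n=9); rep("down",f0)
s=r.snapshot("top"); np.savez("top2.npz",**s); s2=r.snapshot("side"); np.savez("side2.npz",**s2)
E
```

```text
down t28.0 tcp [ 0.4708 -0.2787  0.2136] loc [  50.31 -476.21  153.64] rpy [1.799e+02 5.000e-02 8.500e+01] F [-0.3 -0.2 -0.3] open 0.0877
grip t28.6 tcp [ 0.4706 -0.2785  0.2125] loc [  50.05 -476.11  152.5 ] rpy [179.99  -0.    85.  ] F [ 0.4  0.5 -0.2] open 0.0599
lift t29.7 tcp [ 0.4705 -0.2784  0.3708] loc [  49.94 -476.09  310.76] rpy [-1.7987e+02 -7.0000e-02  8.5000e+01] F [ 0.5  0.3 -1.7] open 0.0596
over t31.6 tcp [0.5314 0.1555 0.37  ] loc [-37.49 -46.71 309.99] rpy [180.     0.    70.42] F [-0.1  0.5 -1. ] open 0.0597
low t33.3 tcp [0.5311 0.1563 0.2746] loc [-37.99 -45.99 214.6 ] rpy [179.99  -0.    70.5 ] F [0.5 0.1 0.6] open 0.0596
push 5 steps, F [-0.8 -1.2  5. ]
down t35.0 tcp [0.5311 0.1563 0.2725] loc [-38.02 -46.02 212.52] rpy [ 1.7998e+02 -1.0000e-02  7.0500e+01] F [-1.7 -1.1  5. ] open 0.0597
```

```bash
python3 - <<'E'
from h import *
c=P(-.038,-.046,.2128); r.servo_line(c,speed=.02); r.wait(.2); f0=force(5); rep("rel",f0)
c=c+.003*X+.004*Y; r.servo_line(c,speed=.02); rep("near",f0)
c=push(c,X,4,f0,n=24); rep("back",f0)
c=push(c,Y,9,f0,n=24); rep("side",f0)
np.save("cf.npy",[c,f0])
E
```

```text
rel t35.8 tcp [0.5311 0.1563 0.2725] loc [-38.01 -46.01 212.53] rpy [-1.7999e+02  1.0000e-02  7.0500e+01] F [-0.1 -0.6 -0.1] open 0.0596
near t36.3 tcp [0.5354 0.1592 0.2726] loc [-34.96 -41.89 212.64] rpy [-1.7998e+02  1.0000e-02  7.0500e+01] F [ 0.1 -0.5 -0.8] open 0.0597
push 13 steps, F [-4.5 -1.   1.1]
back t40.5 tcp [0.5411 0.1571 0.2728] loc [-28.84 -41.95 212.77] rpy [-1.7993e+02  1.0000e-02  7.0520e+01] F [-5.5 -1.6  1.8] open 0.0599
push 13 steps, F [-6.4 -9.7  4.1]
side t44.7 tcp [0.5429 0.1617 0.2726] loc [-28.7  -36.96 212.63] rpy [-179.88    0.29   70.46] F [-6.2 -9.9  4.9] open 0.0596
```

```bash
python3 - <<'E'
from h import *
c,f0=np.load("cf.npy")
def st(d,lim,n=6):
    global c
    for i in range(n):
        c=c+.0005*d; r.servo_line(c,speed=.01); f=force(2)-f0; print(loc(r.sense()["tcp_pos"]),fl(f))
        if -(f@d)>lim: break
st(Y,17); print("x"); st(X,14); print("y"); st(Y,20,2)
rep("end",f0); np.save("cf.npy",[c,f0])
s=r.snapshot("top"); s2=r.snapshot("side")
from ov import *
q=[*(C+.0008*Y+.0008*X)[:2],A]
a=wire(s,q,5,(170,185,250,260)); b=wire(s2,q,4,(220,210,320,325))
h=max(a.shape[0],b.shape[0]); pad=lambda i:cv2.copyMakeBorder(i,0,h-i.shape[0],0,0,0,0)
cv2.imwrite("pics/fin.png",np.hstack([pad(a),pad(b)]))
E
```

```text
[-28.66 -36.76 212.7 ] [ -6.  -11.6   4.6]
[-28.63 -36.58 212.68] [ -6.7 -13.6   5.6]
[-28.61 -36.35 212.71] [ -7.3 -14.8   5.7]
[-28.59 -36.16 212.7 ] [ -7.1 -16.6   7.3]
[-28.55 -35.96 212.74] [ -8.  -18.9   7.4]
x
[-28.35 -35.91 212.78] [ -9.8 -18.6   8.4]
[-28.14 -35.87 212.76] [-12.1 -18.9   9.4]
[-27.94 -35.82 212.8 ] [-13.8 -19.   10.4]
[-27.73 -35.78 212.8 ] [-15.6 -20.   11.1]
y
[-27.7  -35.57 212.86] [-16.4 -20.5  11.3]
end t48.0 tcp [0.5443 0.1627 0.2729] loc [-27.7  -35.57 212.86] rpy [-179.62    0.65   70.46] F [-16.4 -20.8  12. ] open 0.0597
```

View pics/fin.png

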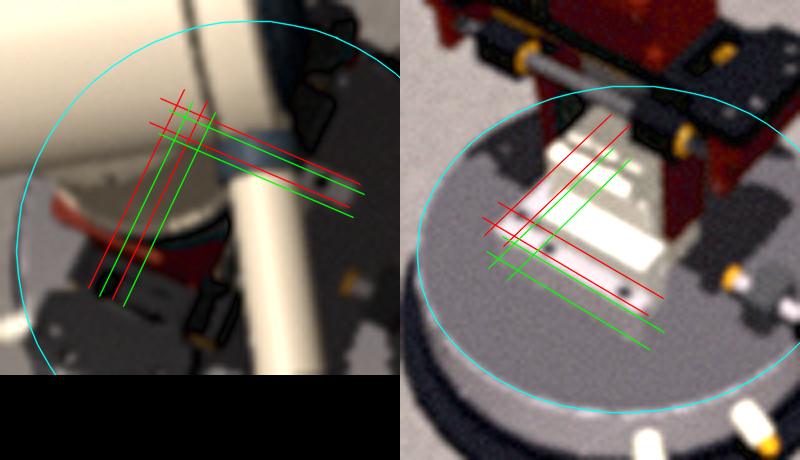

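The side view shows the block standing behind the spacer top (about (610,230)), no visible gap, spacer flush with the fence. The top view is blocked by the arm. Both forces rise about 9 N/mm, so it bears on both. I'll check that the hold is steady, then hand in.

```bash
python3 - <<'E'
from h import *
c,f0=np.load("cf.npy")
r.wait(1.2); rep("hold",f0); r.wait(.5); rep("hold",f0)
r.hand_in()
E
```

```text
hold t49.4 tcp [0.5443 0.1627 0.2728] loc [-27.71 -35.58 212.82] rpy [-179.61    0.65   70.46] F [-16.3 -20.8  11.9] open 0.0597
hold t50.0 tcp [0.5443 0.1627 0.2728] loc [-27.72 -35.59 212.79] rpy [-179.61    0.65   70.46] F [-16.3 -21.1  11.3] open 0.0598
the job is handed in; nothing more can be done
```

The job is handed in, with the gripper still on the block and pressing it against the back fence and, through the thick spacer, the side fence. The station gives no verdict.

- **Spacer:** I stood it along the side fence and pressed it there with about 14 N before letting go. Its width in the jaws, 17.9 mm, confirmed it was the thick bar. The first grip was too low to clear the fence, so I gripped it again on the bench, about 4 mm higher.
- **Block:** I gripped it across its length with 50 N, set it down clear of both stops, then slid it on to the back fence and then the spacer in 0.5 mm steps.
- **Final hold:** The force was steady at about 16 N towards the back fence, 21 N towards the side fence and 11 N down. Position was still to within 0.1 mm over the last reading interval, tool tilt was about 0.7°, and the clock stood at 50 s.

**Less certain:**
- **Fence position:** The two cameras disagreed by a few millimetres on the side fence. The seated position therefore rests on contact, not on the pictures. By my estimate of the corner the gripper reads 2 to 2.5 mm past nominal in both directions. I put this down to that error and to the gripper giving under load.
- **Contacts:** The forces are wrist readings, so the separate contacts at the fences and spacer are inferred from how the force rose.
- **Last views:** The arm hid the final top view. The side view showed no visible gap and the spacer flush with the fence.
- **Other items:** I planned the moves to avoid the thin spacer and the other things on the bench, but did not compare their positions afterwards.

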